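# Stack the objective totes and snap both latches over

## Robot

A 6-joint arm with a two-finger parallel gripper is mounted at the origin on the work surface. World frame = base frame: x ahead of the robot, y to its left, z up, the work surface at z = 0. Lengths are in mm, angles in rad, forces in N, time in s.
With the tool pointing down it reaches from about 350 to 975 mm from the base axis. Payload 7.1 kg.
Tool frame: the origin (TCP) lies at the very end of the fingers, on their centre line; the grasp point (between the pads) lies tcp_to_grasp behind it (tcp_to_grasp is the distance from the TCP to the grasp point, in mm); z points along the fingers, x is the direction in which the jaws open and shut, and the axes are right-handed (so a half turn about z gives the same grasp; the last joint's range is limited). The gripper opens to 88 mm and grips with 3 to 60 N. Pads are 20 mm wide; open, the fingers measure 115 mm over their backs; the gripper's body (75 mm by 178 mm) begins 61 mm behind the grasp point.
Start: joints at [-1.312, 0.423, 1.63, -0, 1.089, -0.019], TCP at [171.419, -601.016, 222.675] pointing down, gripper open.
Joint ranges: [-3, 3], [-0.9, 2.11], [0.09, 2.58], [-1.31, 4.45], [0.11, 2.69], [-2.54, 2.54]. Speed limits (rad/s): [2.39, 2.39, 3.01, 3.14, 3.14, 3.14].

## Interface

Orientations are given as a rotation vector (axis times angle).
In Python, from workcell import get_obs, get_image, close_job, recognise, mark_of, tcp_to_grasp gives the robot as it stands. The module is installed in compiled form; this text tells all that it offers.
- The arm moves only by the tool move_arm, never from a script. Its argument "motion" is a list of rows, each a list of 7 numbers: the shift along the world's x, y, z in mm, then the turn, a rotation vector about the world's x, y, z in rad, then the finger opening in mm, from 0 to 87.8. A call has 1 to 5 rows; each row is the pose to reach, as a shift and turn from the pose commanded when the call began; what a row does not reach only later rows make up. A row lasts 1/12 s, in which the tool goes at most 41.7 mm and 7.16 degrees, less where a joint would pass 70% of its speed; a pose out of reach is approached as far as the arm can. A call with a gripper value outside its range is refused whole. The fingers move at their own pace and stop on an object; the grip force is fixed at half the most. Time passes only in rows, so rows that repeat a pose let the fingers close. It gives the time, the measured TCP pose, the force and the opening at its end, in the units of the state.
- get_obs(): the state, without advancing time (a new reading comes with each control period).
- get_image(name): name is "scene" or "side" or "wrist"; returns a dict with "color" (384x512x3 uint8, red, green, blue), "mtx" (3x3 intrinsics, pixels), "camera_from_world" (4x4, takes a point from world to camera coordinates). Camera axes: x right, y up, looking along -z (the intrinsics and any distortion apply to the point x, -y, -z); pixel columns grow to the right and rows downward; lengths in mm; the calibration is good to about 2 mm. A picture is of the moment at which its call begins. There is no depth.
- close_job(): hands the job in, once; it reports no verdict.
Trained networks look in a picture, given as the dict that the camera call returned (one of the last four; its "shot" number tells which), for a name from the list of things; names that differ only in an ending like _2 or _b are one class to them, and where a whole thing is asked for, a point or a joint stands for the part that bears it (a point fixed in the world has none). Each returns a list of dicts, best first, with "p" (0 to 1); they miss things now and then, are a little off and sometimes report something else, mostly with a low value. They report only what shows in the picture. A call takes as long as a camera call.
- recognise(picture, label): "bbox" ([centre column, centre row, width, height] in pixels, round what is visible of it).
- mark_of(picture, label): "location" ([row, column] in pixels: a listed point, or the origin of a listed thing).
The state is a dict: "t": time; "qpos": joint angles; "qvel": joint speeds; "joint_torque": joint torques, N m; "ee_pos": TCP position; "orientation": TCP orientation; "ft_force": force on the tool from outside, world axes, zero at the start; "moment": the same for the moment, N m; "width": finger opening in mm.
Only numpy, scipy, OpenCV 4.12 (cv2) and the standard library are available. Lean on these libraries where they do the work, as an engineer would, in place of code of your own. Each camera call takes 0.05 s, during which the arm holds its last target. There are 200 camera calls.

## Task

Pack the microscope objectives away: pick up the loose white tote and set it down gently on the tote in the latching carrier, turned so that its blue end comes over the lower tote's white end, and it stands level on the ledges instead of sinking in. Then, with the tote released, flip each of the carrier's two red-balled latches inward with a push of a fingertip so that it snaps over the upper tote's rim. Do not shift or knock over anything else on the bench.

Things in the scene. Friction and masses are not known exactly. Their poses are not given: they have to be found in the camera images.
- tote: Loose white tote with one blue end (+y), 110 (x) x 150 (y) x 64 high, about 300 g. Origin: centre of its underside. Rim band z 28 to 64, walls 8 thick (long walls at x = +-51); narrower below. Fixed insert inside up to z 34. Grip a long wall from above at mid-length, fingers inside and outside, tips about 20 below the rim. Starts left or right of the carrier, turned anyhow.
- tote_blue_end (a point): Top edge of the loose tote's blue end, at tote x 0, y 71, z 64. The lower tote's shape is the same. Set on with a half turn (blue end over white end) the foot ribs stand on ledges 6 below the lower rim; the same way round it would nest 22 lower, which is wrong.
- dock: Fixed latching carrier: aluminium plate 120 (x) x 230 (y) x 12, origin at the centre of its underside, with the lower tote fixed on it (rim at z 76, blue end at +y). Stacked, the loose tote's origin comes to dock x 0, y 0, z 70 (play 4 each way), its rim to z 134. At each end a post 34 wide carries a latch, pivot at dock y +-91, z 141, 11 clear of the tote when open.
- dock_blue_end (a point): Top edge of the lower tote's blue end, at dock x 0, y 71, z 76.
- latch_left (a joint): Over-centre latch at the carrier's +y end, hinged along dock x. 0 = open (at the start): 65 mm handle leaning 50 degrees outward, 35 mm keeper bar pointing up. 1.57 = closed: handle leaning 40 degrees inward, keeper level, about 2 above the upper tote's rim. Sprung to either end: it turns over at 0.785 and snaps the rest of the way. The ball needs a push of about 3 N.
- latch_left_tip (a point): Centre of the red ball (20 mm across) at the end of the left latch's handle: 65 from the pivot. When open it is at dock y +141, z 183; at the centre it is about z 206.
- latch_right (a joint): Latch at the carrier's -y end, the mirror image of the left one: 0 = open, leaning outward to -y; 1.57 = closed, over the rim; turns over at 0.785.
- latch_right_tip (a point): Centre of the red ball (20 mm across) of the right latch's handle. When open it is at dock y -141, z 183.
- reagent_bottle: Bystander: leave it standing where it is. White bottle with a blue cap, 42 across, 110 high; it stands close beside the middle of one long wall of the loose tote, too close for a finger to go between. Origin at the centre of its underside.
- petri_dish: Bystander: leave it standing where it is. Shallow glass dish, 50 across, 14 high, on the other side of the loose tote; a finger may pass above it. Origin at the centre of its underside.
- slide_box: Bystander: leave it standing where it is. Closed green slide box, 102 x 172 x 35 high, on the side of the carrier where the tote is not. Origin at the centre of its underside.
- eyepiece: Bystander: leave it standing where it is. Grey eyepiece with a steel barrel, 34 across, 50 high, standing in front of the carrier.
- oil_bottle: Bystander: leave it standing where it is. Small amber bottle, 28 across, 60 high, standing in front of the carrier.
- objective_tin: Bystander: leave it standing where it is. Bare aluminium tin, 44 across, 55 high, beyond one end of the carrier.
- stain_jar: Bystander: leave it standing where it is. Amber jar with a white lid, 60 across, 85 high, beyond the other end of the carrier.

How it is judged:
By the outcome, as a careful person would: the job done as asked, in the order asked, and still so for the second after the job is handed in, with the robot touching nothing.
It also fails if it takes over 51 s, if anything falls off the work surface, if the arm or the gripper's body presses on something with over 40 N, if the wrist force passes 120 N, or if a joint passes its speed limit or range.

## Working session

There is one attempt and no reset: what is moved stays moved. The work goes in short steps, Python scripts to look and compute and a tool call to move; the robot and the scene stay as the last step left them, time stands still between calls to the robot, and variables do not carry over. Pictures are saved under pics/ and viewed, about 8 in all and at most 12, crops included, and the job is handed in when it is done.

Besides the shell and the picture viewer there is one more tool, called after "Call:" as name([rows], argument=value, ...), one row to a line, values as JSON. move_arm: Moves the arm, as the interface text tells. Its arguments: {"type":"object","properties":{"motion":{"type":"array"}},"required":["motion"]}

```bash
mkdir -p pics; cat > h.py <<'E'
import numpy as np, cv2
from scipy.optimize import least_squares
from scipy.spatial.transform import Rotation as R
from workcell import *
def save(pic,n): cv2.imwrite(f'pics/{n}.png',cv2.cvtColor(pic['color'],cv2.COLOR_RGB2BGR))
def proj(pic,P):
    P=np.atleast_2d(P); T=pic['camera_from_world']; c=P@T[:3,:3].T+T[:3,3]
    c=c*[1,-1,-1]; u=c@pic['mtx'].T; return u[:,:2]/u[:,2:]
def ray(pic,uv):
    T=pic['camera_from_world']; d=np.linalg.inv(pic['mtx'])@[uv[0],uv[1],1]; d=d*[1,-1,-1]
    return -T[:3,:3].T@T[:3,3], T[:3,:3].T@d
def atz(pic,uv,z):
    o,d=ray(pic,uv); return o+d*(z-o[2])/d[2]
E
python3 - <<'E'
from h import *
o=get_obs();print({k:np.round(v,3) for k,v in o.items()},tcp_to_grasp)
ps={n:get_image(n) for n in('scene','side','wrist')}
print({k:[x for x in p if x not in('color',)] for k,p in ps.items()})
for n,p in ps.items(): 
    save(p,n+'0')
    print(n,np.round(p['camera_from_world'],2).tolist(),p['mtx'].tolist(), {k:v for k,v in p.items() if k not in('color','mtx','camera_from_world')})
    if n=='wrist': continue
    for l,z in [('tote',0),('tote_blue_end',64),('dock',0),('dock_blue_end',76),('latch_left_tip',183),('latch_right_tip',183),('reagent_bottle',0),('petri_dish',0),('slide_box',0),('eyepiece',0),('oil_bottle',0),('objective_tin',0),('stain_jar',0)]:
        for m in mark_of(p,l)[:2]:
            r,c=m['location']; print(n,l,round(m['p'],2),np.round([c,r]),np.round(atz(p,(c,r),z)[:2]))
E
```

```text
{'t': np.float64(0.0), 'qpos': array([-1.312,  0.424,  1.631,  0.   ,  1.089, -0.019]), 'qvel': array([-0.001,  0.   , -0.001,  0.002,  0.   , -0.001]), 'joint_torque': array([ 3.0000e-03, -5.4462e+01, -2.7367e+01,  6.4000e-02,  2.3000e-02,
       -0.0000e+00]), 'ee_pos': array([ 171.287, -600.485,  221.908]), 'orientation': array([-2.507e+00,  1.892e+00,  2.000e-03]), 'ft_force': array([ 0.869,  0.008, -0.643]), 'moment': array([-0.008, -0.036, -0.065]), 'width': np.float64(87.743)} 18.700000000000003
{'scene': ['mtx', 'camera_from_world', 'shot'], 'side': ['mtx', 'camera_from_world', 'shot'], 'wrist': ['mtx', 'camera_from_world', 'shot']}
scene [[0.25, 0.97, 0.01, -130.45], [-0.76, 0.19, 0.62, 326.45], [0.6, -0.16, 0.79, -1508.41], [0.0, 0.0, 0.0, 1.0]] [[368.3746281512987, 0.0, 250.78454212887374], [0.0, 368.3746281512987, 197.64176429341313], [0.0, 0.0, 1.0]] {'shot': 1}
scene tote 0.65 [160. 229.] [ 488. -288.]
scene tote_blue_end 0.8 [136. 218.] [ 476. -348.]
scene dock 0.74 [252. 234.] [576. -10.]
scene dock_blue_end 0.86 [271. 216.] [574.  49.]
scene latch_left_tip 0.55 [299.
[... 1027 characters left out ...]
ch_left_tip 0.6 [223. 308.] [ 421. -378.]
side latch_right_tip 0.45 [285. 221.] [ 587. -153.]
side reagent_bottle 0.9 [291. 323.] [ 584. -330.]
side petri_dish 0.65 [222. 307.] [ 415. -267.]
side slide_box 0.62 [245. 163.] [529. 309.]
side slide_box 0.33 [220. 219.] [426.  41.]
side eyepiece 0.46 [224. 238.] [435. -39.]
side oil_bottle 0.49 [221. 220.] [429.  35.]
side objective_tin 0.84 [308. 275.] [ 656. -193.]
side stain_jar 0.51 [311. 275.] [ 664. -195.]
wrist [[0.28, -0.96, -0.0, -624.81], [0.93, 0.27, -0.24, 28.45], [0.23, 0.07, 0.97, -388.59], [0.0, 0.0, 0.0, 1.0]] [[313.2443253257508, 0.0, 246.57381120222163], [0.0, 313.2443253257508, 190.85025223918626], [0.0, 0.0, 1.0]] {'shot': 3}
```

```bash
python3 - <<'E'
import cv2,numpy as np
a=cv2.imread('pics/scene0.png')[150:300,100:370]; b=cv2.imread('pics/side0.png')[130:350,190:330]
b=cv2.resize(b,None,fx=2.7,fy=2.7,interpolation=cv2.INTER_CUBIC); a=cv2.resize(a,None,fx=1.56,fy=1.56,interpolation=cv2.INTER_CUBIC)
h=max(a.shape[0],b.shape[0]); c=np.zeros((h,a.shape[1]+b.shape[1],3),np.uint8); c[:a.shape[0],:a.shape[1]]=a; c[:b.shape[0],a.shape[1]:]=b
print(c.shape,a.shape,b.shape); cv2.imwrite('pics/c0.png',c)
E
```

```text
(594, 799, 3) (234, 421, 3) (594, 378, 3)
```

View pics/c0.png

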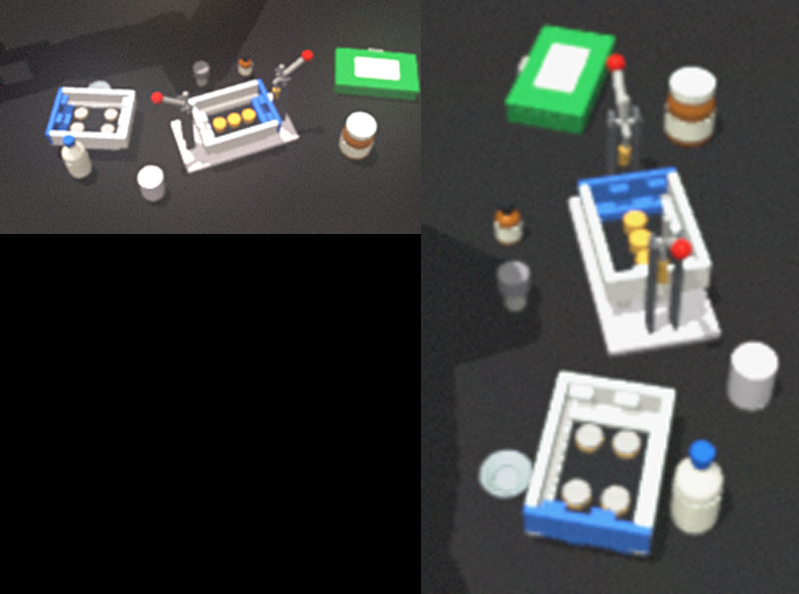

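```bash
python3 - <<'E'
from h import *
p=get_image('side')
for x,y in [(562,376),(675,387),(527,512),(652,526)]:
    print(np.round(atz(p,((x-421)/2.7+190,y/2.7+130),64)))
w=get_image('wrist');T=w['camera_from_world'];C=-T[:3,:3].T@T[:3,3];o=get_obs();Rt=R.from_rotvec(o['orientation'])
print('cam in tool',Rt.inv().apply(C-o['ee_pos']),Rt.as_matrix().round(3))
for i in [1,2]:
    pass
E
```

```text
[ 475. -201.   64.]
[ 580. -225.   64.]
[ 432. -339.   64.]
[ 538. -364.   64.]
cam in tool [ 7.60130532e-02 -6.62440302e+01 -1.62016811e+02] [[ 0.274 -0.962 -0.   ]
 [-0.962 -0.274  0.   ]
 [-0.     0.    -1.   ]]
```

Call:
move_arm([
  [26,30,0,0,0,0.092,87],
  [52,60,0,0,0,0.184,70],
  [78,90,0,0,0,0.276,60],
  [104,120,0,0,0,0.368,50],
  [130,150,0,0,0,0.46,40],
])

```text
t: 1.97
ee_pos: [302.2, -449.6, 222.8]
orientation: [2.875, -1.265, 0.0]
ft_force: [0.5, -0.1, -0.2]
width: 63.4
```

Call:
move_arm([
  [26,30,0,0,0,0.092,36],
  [52,60,0,0,0,0.184,36],
  [78,90,0,0,0,0.276,36],
  [104,120,0,0,0,0.368,36],
  [130,150,0,0,0,0.46,36],
])

```text
t: 2.38
ee_pos: [432.5, -299.4, 223.0]
orientation: [3.088, -0.576, 0.001]
ft_force: [1.0, -0.6, 0.5]
width: 36.1
```

Call:
move_arm([
  [26,33,0,0,0,0.092,36],
  [26,33,0,0,0,0.092,36],
])

```text
t: 2.55
ee_pos: [461.0, -263.4, 222.9]
orientation: [-3.111, 0.425, -0.003]
ft_force: [0.2, -1.2, 0.2]
width: 36.1
```

```bash
python3 - <<'E'
from h import *
o=get_obs();print(o['t'],o['ee_pos'],o['qpos'].round(2),R.from_rotvec(o['orientation']).as_matrix()[:,0].round(3))
p=get_image('wrist');save(p,'w1')
for l,z in [('tote',0),('tote_blue_end',64),('petri_dish',0),('reagent_bottle',0),('dock',0),('dock_blue_end',76),('latch_right_tip',183)]:
    for m in mark_of(p,l)[:1]:
        r,c=m['location']; print(l,round(m['p'],2),np.round([c,r]),np.round(atz(p,(c,r),z)[:2]))
E
```

```text
2.55 [ 460.98347049 -263.39713713  222.94914146] [-0.54  0.28  1.84  0.    1.02 -0.27] [ 0.963 -0.268  0.001]
tote 0.84 [285. 176.] [ 506. -287.]
tote_blue_end 0.69 [287. 248.] [ 484. -352.]
petri_dish 0.96 [208. 187.] [ 410. -274.]
reagent_bottle 0.64 [359. 188.] [ 593. -328.]
```

View pics/w1.png

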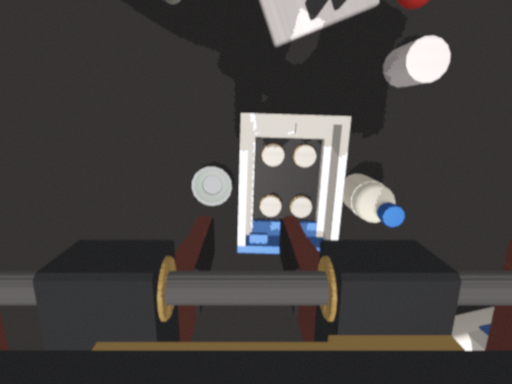

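```bash
python3 - <<'E'
from h import *
p=get_image('wrist')
im=cv2.cvtColor(p['color'],cv2.COLOR_RGB2BGR)
P=[atz(p,uv,64)[:2] for uv in [(241,113),(350,117),(237,253),(340,240)]]
print(np.round(P,1)); A,B,C,D=P
print(np.linalg.norm(A-B),np.linalg.norm(A-C))
d=(A-C);print('long axis dir deg',np.degrees(np.arctan2(d[1],d[0])),'short',np.degrees(np.arctan2(*(B-A)[::-1])))
print('tcp px',proj(p,get_obs()['ee_pos']))
# profile across left wall at several rows
hsv=cv2.cvtColor(im,cv2.COLOR_BGR2GRAY)
for r in (130,150,170,190,205): print(r,hsv[r,230:265].tolist())
c=cv2.resize(im[90:270,180:400],None,fx=3.3,fy=3.3,interpolation=cv2.INTER_CUBIC); cv2.imwrite('pics/w1c.png',c)
E
```

```text
[[ 470.8 -205. ]
 [ 574.1 -239. ]
 [ 423.9 -348.3]
 [ 536.9 -365.1]]
108.71055400859828 150.85957874029432
long axis dir deg 71.87145226610384 short -18.23614407870451
tcp px [[244.83070272 235.42183792]]
130 [51, 51, 51, 49, 48, 40, 34, 36, 38, 36, 37, 82, 158, 205, 217, 217, 218, 217, 218, 217, 217, 218, 218, 218, 217, 217, 212, 193, 175, 172, 171, 169, 169, 168, 170]
150 [50, 51, 52, 51, 53, 51, 51, 51, 52, 51, 60, 140, 220, 250, 255, 255, 250, 246, 248, 248, 230, 218, 216, 216, 223, 238, 230, 167, 89, 81, 84, 86, 86, 117, 176]
170 [174, 118, 58, 37, 36, 35, 43, 49, 50, 52, 67, 170, 243, 255, 255, 255, 255, 255, 255, 247, 227, 216, 215, 221, 234, 233, 189, 117, 84, 85, 85, 84, 85, 85, 84]
190 [196, 172, 122, 72, 54, 52, 52, 53, 53, 53, 86, 182, 245, 255, 255, 255, 255, 255, 255, 235, 219, 214, 214, 216, 223, 221, 160, 88, 80, 84, 84, 83, 83, 83, 82]
205 [52, 52, 53, 52, 52, 51, 53, 52, 53, 56, 114, 200, 248, 255, 255, 255, 255, 255, 253, 229, 214, 213, 213, 225, 240, 203, 130, 87, 82, 82, 82, 82, 88, 129, 191]
```

View pics/w1c.png

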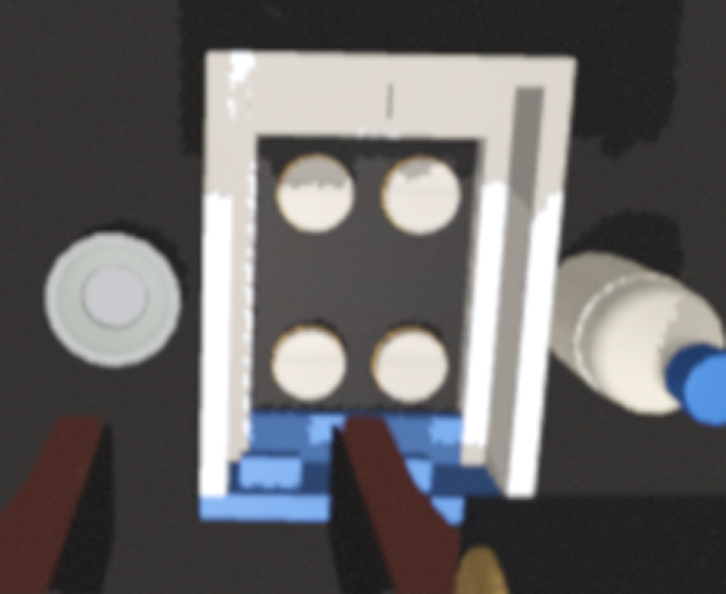

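```bash
python3 - <<'E'
from h import *
p=get_image('wrist')
A,B,C=[atz(p,uv,64)[:2] for uv in [(242,106),(354.5,107.6),(240.6,247.6)]]
E1,E2=[atz(p,uv,64)[:2] for uv in [(241.5,130),(240.3,205)]]
print(np.round([A,B,C],1),np.linalg.norm(A-B),np.linalg.norm(A-C))
for d in (A-C,E1-E2): print(np.degrees(np.arctan2(d[1],d[0])))
print('short',np.degrees(np.arctan2(*(B-A)[::-1])))
l=(A-C)/np.linalg.norm(A-C); s=np.array([l[1],-l[0]])
mid=(A+C)/2; print('mid outer',mid,'wall centre',mid+4*s,'centre',mid+55*s,'s',s)
E
```

```text
[[ 473.7 -198.7]
 [ 580.3 -231.2]
 [ 429.7 -343.1]] 111.37312363141459 151.0389760491415
73.02882583636388
72.66101843178929
short -16.96714609066208
mid outer [ 451.7064409  -270.90586761] wall centre [ 455.53224781 -272.07342979] centre [ 504.31128598 -286.9598476 ] s [ 0.95645173 -0.29189055]
```

Call:
move_arm([
  [-2,-4,-38,0,0,-0.026,36],
  [-2,-4,-78,0,0,-0.026,36],
  [-2,-4,-110,0,0,-0.026,36],
  [-2,-4,-120,0,0,-0.026,36],
  [-2,-4,-120,0,0,-0.026,36],
])

```text
t: 3.47
ee_pos: [453.5, -271.4, 100.3]
orientation: [-3.102, 0.481, 0.008]
ft_force: [0.2, 0.2, 0.5]
width: 36.3
```

```bash
python3 - <<'E'
from h import *
p=get_image('wrist');save(p,'w2')
o=get_obs();print(o['t'],o['ee_pos'],o['qpos'].round(2),R.from_rotvec(o['orientation']).as_matrix().round(3).tolist())
E
```

```text
3.5167 [ 454.89624024 -272.09634646  102.25077978] [-0.56  0.46  1.92  0.    0.76 -0.25] [[0.953, -0.303, -0.002], [-0.303, -0.953, 0.001], [-0.002, -0.001, -1.0]]
```

Call:
move_arm([
  [0,0,-25,0,0,0,36],
  [0,0,-45,0,0,0,36],
  [0,0,-55,0,0,0,36],
  [0,0,-58,0,0,0,36],
  [0,0,-58,0,0,0,36],
])

```text
t: 3.93
ee_pos: [456.0, -272.4, 45.5]
orientation: [3.104, -0.48, 0.001]
ft_force: [-0.3, -0.5, 1.1]
width: 35.8
```

Call:
move_arm([
  [0,0,0,0,0,0,4],
  [0,0,0,0,0,0,4],
  [0,0,0,0,0,0,4],
  [0,0,0,0,0,0,4],
  [0,0,0,0,0,0,4],
])

```text
t: 4.35
ee_pos: [455.4, -272.0, 45.2]
orientation: [3.105, -0.48, 0.0]
ft_force: [-0.9, 0.5, 4.7]
width: 7.9
```

Call:
move_arm([
  [0,0,4,0,0,0,4],
  [0,0,12,0,0,0,4],
  [0,0,30,0,0,0,4],
  [0,0,55,0,0,0,4],
  [0,0,80,0,0,0,4],
])

```text
t: 4.77
ee_pos: [454.6, -271.5, 125.2]
orientation: [-3.104, 0.48, 0.004]
ft_force: [1.2, -1.1, -4.6]
width: 7.6
```

Call:
move_arm([
  [0,0,28,0,0,0,4],
  [0,0,58,0,0,0,4],
  [0,0,90,0,0,0,4],
  [0,0,120,0,0,0,4],
  [0,0,142,0,0,0,4],
])

```text
t: 5.18
ee_pos: [455.5, -272.1, 269.8]
orientation: [3.104, -0.48, 0.003]
ft_force: [1.1, -0.3, -3.8]
width: 7.8
```

```bash
python3 - <<'E'
from h import *
p=get_image('wrist');save(p,'w3');q=get_image('scene');s=get_image('side')
o=get_obs();print(o['t'],o['ee_pos'],o['ft_force'],o['moment'],o['width'],o['qpos'].round(2),R.from_rotvec(o['orientation']).as_matrix().round(3).tolist())
a=p['color'];b=cv2.resize(s['color'][110:350,150:350],None,fx=1.6,fy=1.6);
c=np.hstack([a,b]);print(c.shape);cv2.imwrite('pics/c3.png',cv2.cvtColor(c[:,:,],cv2.COLOR_RGB2BGR)[:, :832][:, 20:820])
for n,pp in (('scene',q),('side',s),('w',p)):
  for l,z in [('dock',0),('dock_blue_end',76),('latch_left_tip',183),('latch_right_tip',183)]:
    for m in mark_of(pp,l)[:2]:
        r,cc=m['location']; print(n,l,round(m['p'],2),np.round([cc,r]),np.round(atz(pp,(cc,r),z)[:2]))
E
```

```text
5.3333 [ 455.91390337 -272.31879397  268.26992638] [-0.89655624  0.57554005 -3.423108  ] [ 0.03879487  0.12347581 -0.0401534 ] 7.365557419195997 [-0.56  0.23  1.8  -0.    1.11 -0.25] [[0.953, -0.302, 0.003], [-0.302, -0.953, -0.002], [0.003, 0.001, -1.0]]
(384, 832, 3)
scene dock 0.75 [250. 233.] [571. -16.]
scene dock_blue_end 0.92 [271. 212.] [564.  53.]
scene dock_blue_end 0.63 [338. 202.] [577. 266.]
scene latch_left_tip 0.67 [203. 210.] [ 582. -150.]
scene latch_left_tip 0.59 [298. 183.] [556. 128.]
scene latch_right_tip 0.63 [202. 212.] [ 589. -152.]
side dock_blue_end 0.74 [267. 194.] [574.  59.]
side latch_left_tip 0.44 [262. 156.] [563. 110.]
side latch_left_tip 0.2 [265. 194.] [551. -50.]
w latch_right_tip 0.63 [321. 207.] [ 512. -300.]
```

View pics/c3.png

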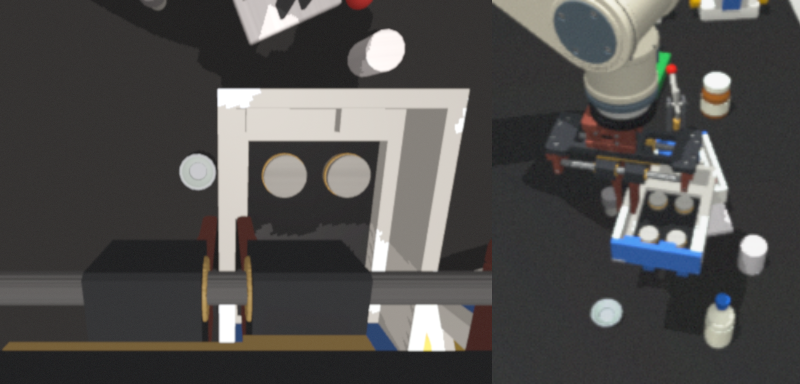

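```bash
cat > dock.py <<'E'
from h import *
def balls(im):
    h=cv2.cvtColor(im,cv2.COLOR_RGB2HSV); m=(((h[...,0]<8)|(h[...,0]>172))&(h[...,1]>170)&(h[...,2]>80)).astype(np.uint8)
    n,l,s,c=cv2.connectedComponentsWithStats(m); return [(c[i].round(1).tolist(),int(s[i,4]),s[i,2:4].tolist()) for i in range(1,n) if s[i,4]>12]
def dock_pt(x,P): 
    c,s=np.cos(x[2]),np.sin(x[2]); P=np.atleast_2d(P)
    return np.c_[x[0]+c*P[:,0]-s*P[:,1], x[1]+s*P[:,0]+c*P[:,1], P[:,2]]
E
python3 - <<'E'
from dock import *
P={n:get_image(n) for n in('scene','side')}
for n in P: 
    im=cv2.cvtColor(cv2.imread(f'pics/{n}0.png'),cv2.COLOR_BGR2RGB); print(n,balls(im))
    P[n+'b']=balls(im)
obs=[]
for n in('scene','side'):
    for c,_,_ in P[n+'b']:
        for tip,y in(('L',141),('R',-141)):
            pr=proj(P[n],dock_pt([577,-15,.08],[0,y,183]))[0]
            if np.hypot(*(pr-c))<12: obs.append((n,y,c))
print(obs)
f=lambda x:np.concatenate([proj(P[n],dock_pt(x,[0,y,183]))[0]-c for n,y,c in obs])
r=least_squares(f,[577,-15,.08]);print(r.x,np.degrees(r.x[2]),r.fun.round(1))
for n in('scene','side'):
    print(n,proj(P[n],dock_pt(r.x,[[55,75,76],[55,-75,76],[-55,-75,76],[-55,75,76]])).round(1).tolist())
    im=cv2.imread(f'pics/{n}0.png')
    k=4; q=proj(P[n],dock_pt(r.x,[[55,75,76],[55,-75,76],[-55,-75,76],[-55,75,76]]))
    u0=q.min(0).astype(int)-15; u1=q.max(0).astype(int)+15
    c=cv2.resize(im[u0[1]:u1[1],u0[0]:u1[0]],None,fx=k,fy=k,interpolation=cv2.INTER_CUBIC)
    cv2.polylines(c,[((q-u0+.5)*k).astype(int)],True,(0,255,0),1); cv2.imwrite(f'pics/d_{n}.png',c); print(c.shape)
a,b=cv2.imread('pics/d_scene.png'),cv2.imread('pics/d_side.png')
h=max(a.shape[0],b.shape[0]);o=np.zeros((h,a.shape[1]+b.shape[1],3),np.uint8);o[:a.shape[0],:a.shape[1]]=a;o[:b.shape[0],a.shape[1]:]=b;print(o.shape);cv2.imwrite('pics/d.png',o[:600,:800])
E
```

```text
scene [([296.6, 184.8], 37, [8, 7]), ([200.0, 211.9], 32, [7, 7])]Traceback (most recent call last):
  File "<stdin>", line 3, in <module>
RuntimeError: dictionary changed size during iteration
```

```bash
cat > d.py <<'E'
from dock import *
P={n:get_image(n) for n in('scene','side')}
B={n:balls(cv2.cvtColor(cv2.imread(f'pics/{n}0.png'),cv2.COLOR_BGR2RGB)) for n in P}
print(B)
obs=[(n,y,c) for n in P for c,_,_ in B[n] for y in(141,-141) if np.hypot(*(proj(P[n],dock_pt([577,-15,.08],[0,y,183]))[0]-c))<12]
f=lambda x:np.concatenate([proj(P[n],dock_pt(x,[0,y,183]))[0]-c for n,y,c in obs])
r=least_squares(f,[577,-15,.08]);print(r.x,np.degrees(r.x[2]),r.fun.round(1))
o=np.zeros((600,800,3),np.uint8);x0=0
for n in P:
    q=proj(P[n],dock_pt(r.x,[[55,75,76],[55,-75,76],[-55,-75,76],[-55,75,76]]))
    im=cv2.imread(f'pics/{n}0.png');k=4;u0=q.min(0).astype(int)-15;u1=q.max(0).astype(int)+15
    c=cv2.resize(im[u0[1]:u1[1],u0[0]:u1[0]],None,fx=k,fy=k,interpolation=cv2.INTER_CUBIC)
    cv2.polylines(c,[((q-u0+.5)*k).astype(int)],True,(0,255,0),1)
    c=c[:600,:800-x0];o[:c.shape[0],x0:x0+c.shape[1]]=c;x0+=c.shape[1];print(n,u0,x0)
cv2.imwrite('pics/d.png',o)
E
python3 d.py
```

```text
{'scene': [([296.6, 184.8], 37, [8, 7]), ([200.0, 211.9], 32, [7, 7])], 'side': [([261.6, 152.5], 28, [6, 6]), ([285.8, 222.1], 38, [7, 7])]}
[ 5.75573593e+02 -1.68241731e+01  9.27601323e-02] 5.314764085276479 [ 0.2  0.4  0.7  0.1 -0.3  1.1 -0.2  0.3]
scene [205 185] 360
side [232 177] 676
```

View pics/d.png

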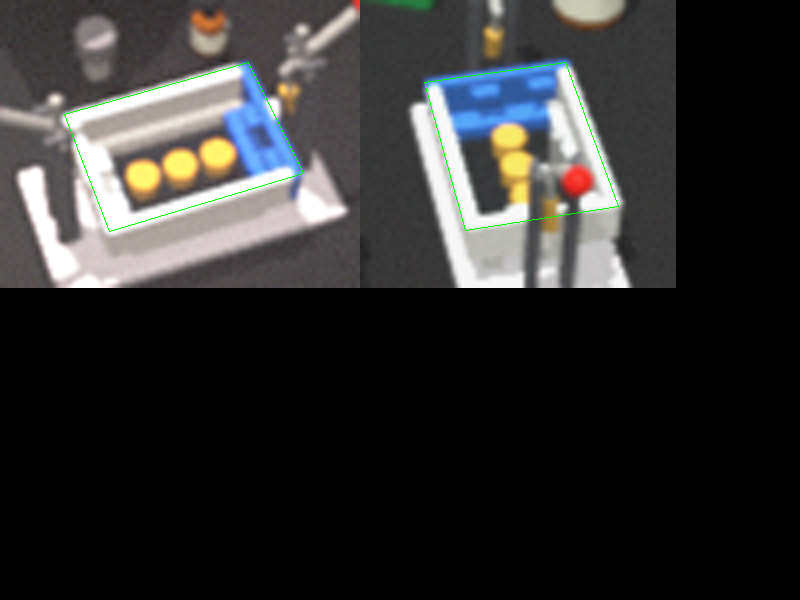

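```bash
python3 - <<'E'
from dock import *
p=get_image('wrist'); x=[575.6,-16.8,.0928]
print(proj(p,dock_pt(x,[[-60,-115,12],[60,-115,12],[-60,-115,0]])).round(1))
print(balls(p['color']),proj(p,dock_pt(x,[0,-141,183])))
o=get_obs();Rt=R.from_rotvec(o['orientation'])
for uv in[(238,90),(488,90)]: print(Rt.inv().apply(atz(p,uv,286)-o['ee_pos']).round(1))
g=p['color'].astype(int)
c=cv2.resize(p['color'][0:100,220:420],None,fx=4,fy=4,interpolation=cv2.INTER_CUBIC);cv2.imwrite('pics/w3c.png',cv2.cvtColor(c,cv2.COLOR_RGB2BGR))
E
```

```text
[[267.5  41.8]
 [361.   -0.6]
 [266.8  43.9]]
[([380.0, 2.8], 139, [24, 8])] [[377.54242317 -11.07041737]]
[ -2.8 -75.5 -19.3]
[106.  -75.6 -19.3]
```

View pics/w3c.png

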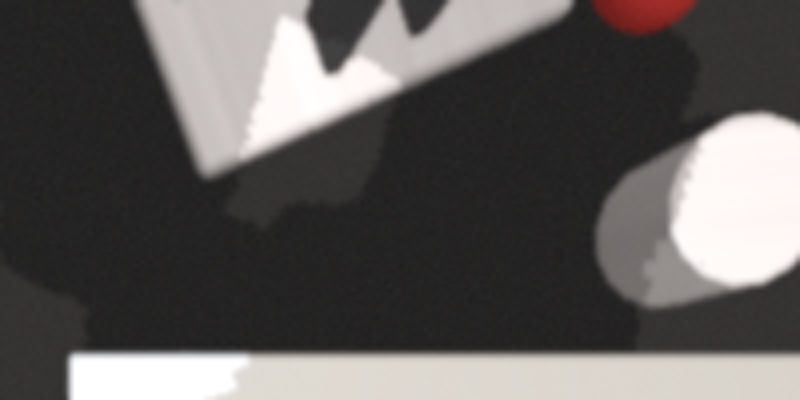

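Call:
move_arm([
  [14,26,2,0,0,0.08,4],
  [28,52,4,0,0,0.16,4],
  [42,78,6,0,0,0.24,4],
  [56,106,8,0,0,0.32,4],
  [69,132,8,0,0,0.4,4],
])

```text
t: 6.6
ee_pos: [525.3, -138.7, 275.3]
orientation: [3.138, 0.152, 0.002]
ft_force: [-0.1, -1.2, -4.0]
width: 8.1
```

Call:
move_arm([
  [0,0,0,0,0,0,4],
  [0,0,0,0,0,0,4],
  [0,0,0,0,0,0,4],
])

```text
t: 6.85
ee_pos: [524.2, -140.2, 274.6]
orientation: [3.138, 0.145, -0.001]
ft_force: [-0.2, -0.2, -3.4]
width: 7.6
```

```bash
python3 - <<'E'
from dock import *
p=get_image('wrist'); x=[575.6,-16.8,.0928]
o=get_obs();print(o['t'],o['ee_pos'],o['ft_force'],R.from_rotvec(o['orientation']).as_matrix().round(3).tolist())
q=proj(p,dock_pt(x,[[55,75,76],[55,-75,76],[-55,-75,76],[-55,75,76]]));b=proj(p,dock_pt(x,[[60,115,12],[60,-115,12],[-60,-115,12],[-60,115,12]]));t=proj(p,dock_pt(x,[0,141,183]))
print(q.round(1).tolist(),b.round(1).tolist(),t,balls(p['color']))
k=2.4;u0=np.array([120,0]);c=cv2.resize(cv2.cvtColor(p['color'],cv2.COLOR_RGB2BGR)[0:240,120:440],None,fx=k,fy=k,interpolation=cv2.INTER_CUBIC)
for z,col in((q,(0,255,0)),(b,(0,255,255))): cv2.polylines(c,[((z-u0+.5)*k).astype(int)],True,col,1)
cv2.circle(c,((t[0]-u0+.5)*k).astype(int).tolist(),4,(0,255,0),1)
cv2.imwrite('pics/w4.png',c)
E
```

```text
6.9 [ 523.99905067 -140.60514491  274.56853147] [ 0.47048908 -0.45902496 -3.65992056] [[0.996, 0.092, -0.0], [0.092, -0.996, -0.0], [-0.0, 0.0, -1.0]]
[[361.0, -16.4], [349.2, 133.1], [252.2, 133.0], [253.0, -16.5]] [[349.1, -33.0], [335.5, 159.9], [247.5, 159.8], [247.9, -33.1]] [[ 343.62724209 -201.13532331]] []
```

View pics/w4.png

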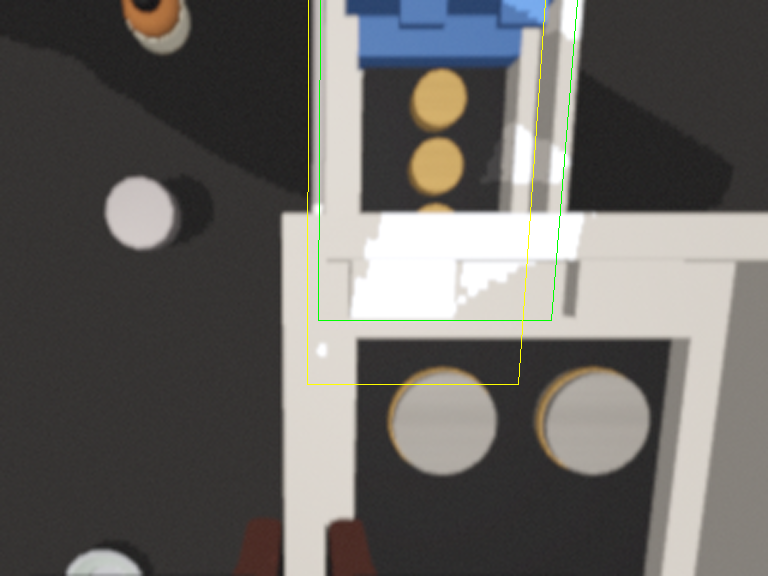

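Call:
move_arm([
  [0,30,0,0,0,0,4],
  [1,65,0,0,0,0,4],
  [2,98,0,0,0,0,4],
  [2,114,0,0,0,0,4],
  [2,118,0,0,0,0,4],
])

```text
t: 7.32
ee_pos: [526.0, -20.8, 274.7]
orientation: [-3.138, -0.146, 0.0]
ft_force: [1.1, 0.8, -2.7]
width: 8.3
```

Call:
move_arm([
  [0,0,-5,0,0,0,4],
  [0,0,-25,0,0,0,4],
  [0,0,-50,0,0,0,4],
  [0,0,-70,0,0,0,4],
  [0,0,-80,0,0,0,4],
])

```text
t: 7.73
ee_pos: [524.8, -23.7, 192.0]
orientation: [3.138, 0.143, -0.006]
ft_force: [-0.4, -0.2, -2.6]
width: 8.0
```

Call:
move_arm([
  [0,0,-15,0,0,0,4],
  [0,0,-35,0,0,0,4],
  [0,0,-50,0,0,0,4],
  [0,0,-50,0,0,0,4],
  [0,0,-50,0,0,0,4],
])

```text
t: 8.15
ee_pos: [526.2, -23.0, 144.4]
orientation: [3.138, 0.144, -0.002]
ft_force: [-1.0, -0.8, -3.5]
width: 7.6
```

```bash
python3 - <<'E'
from dock import *
s=get_image('side');c=get_image('scene')
o=get_obs();print(o['t'],o['ee_pos'],o['ft_force'],R.from_rotvec(o['orientation']).as_matrix().round(3).tolist())
a=cv2.resize(s['color'][140:290,200:330],None,fx=3,fy=3,interpolation=cv2.INTER_CUBIC);b=cv2.resize(c['color'][150:300,190:315],None,fx=3,fy=3,interpolation=cv2.INTER_CUBIC)
cv2.imwrite('pics/s5.png',cv2.cvtColor(np.hstack([a,b]),cv2.COLOR_RGB2BGR))
E
```

```text
8.25 [527.2866071  -22.7143033  145.67108578] [-0.08640897  0.42674595 -3.48243327] [[0.996, 0.092, 0.002], [0.092, -0.996, -0.0], [0.002, 0.0, -1.0]]
```

View pics/s5.png

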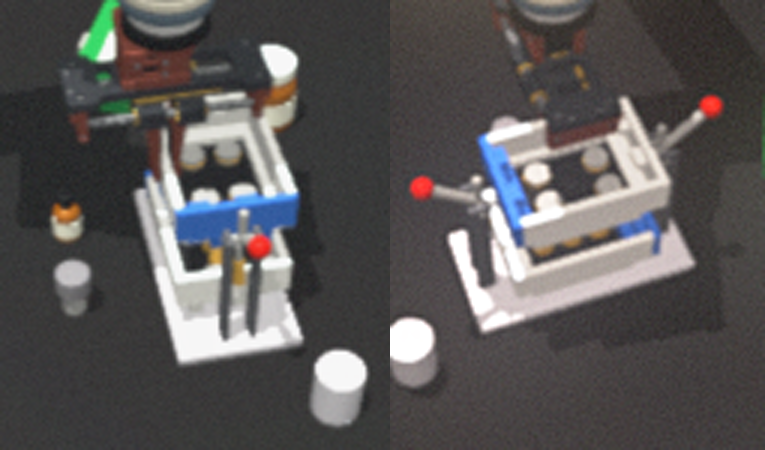

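Call:
move_arm([
  [0,0,-9,0,0,0,4],
  [0,0,-16,0,0,0,4],
  [0,0,-21,0,0,0,4],
  [0,0,-24,0,0,0,4],
  [0,0,-25,0,0,0,4],
])

```text
t: 8.67
ee_pos: [526.0, -22.0, 119.0]
orientation: [3.138, 0.146, -0.002]
ft_force: [0.2, -1.4, -3.6]
width: 7.9
```

Call:
move_arm([
  [0,0,-1,0,0,0,4],
  [0,0,-2,0,0,0,4],
  [0,0,-3,0,0,0,4],
])

```text
t: 8.92
ee_pos: [526.6, -22.0, 116.8]
orientation: [3.138, 0.146, 0.001]
ft_force: [0.7, -0.2, -3.7]
width: 8.2
```

Call:
move_arm([
  [0,0,-1,0,0,0,4],
  [0,0,-2,0,0,0,4],
  [0,0,-2,0,0,0,4],
])

```text
t: 9.17
ee_pos: [526.6, -22.0, 115.2]
orientation: [3.138, 0.146, 0.001]
ft_force: [-2.4, -0.1, 2.3]
width: 7.5
```

```bash
python3 -c "
from h import *
o=get_obs();print(o['t'],o['ee_pos'],o['ft_force'],o['moment'])"
```

```text
9.1667 [526.56175157 -22.01433092 115.19297575] [-2.37930853 -0.13496536  2.32733449] [-0.15688839  0.28149087 -0.0183428 ]
```

Call:
move_arm([
  [0,0,-0.5,0,0,0,4],
  [0,0,-0.5,0,0,0,12],
  [0,0,-0.5,0,0,0,22],
  [0,0,-0.5,0,0,0,30],
  [0,0,-0.5,0,0,0,30],
])

```text
t: 9.58
ee_pos: [526.7, -22.0, 114.3]
orientation: [3.138, 0.146, 0.001]
ft_force: [0.4, 0.6, 0.0]
width: 27.9
```

Call:
move_arm([
  [0,0,10,0,0,0,30],
  [0,0,35,0,0,0,30],
  [0,0,70,0,0,0,30],
  [0,0,110,0,0,0,20],
  [0,0,150,0,0,0,10],
])

```text
t: 10.0
ee_pos: [525.8, -22.0, 266.1]
orientation: [-3.138, -0.146, 0.001]
ft_force: [0.8, -0.5, -0.2]
width: 20.1
```

```bash
python3 - <<'E'
from dock import *
s=get_image('side');c=get_image('scene')
o=get_obs();print(o['t'],o['ee_pos'],o['ft_force'],o['width'])
x=[576,-17,.0928];rim=[[55,75,134],[55,-75,134],[-55,-75,134],[-55,75,134]]
print(balls(s['color']),balls(c['color']))
def crop(p,r0,r1,c0,c1):
    k=3;m=cv2.resize(p['color'][r0:r1,c0:c1],None,fx=k,fy=k,interpolation=cv2.INTER_CUBIC)
    cv2.polylines(m,[((proj(p,dock_pt(x,rim))-[c0,r0]+.5)*k).astype(int)],True,(0,255,0),1);return m
cv2.imwrite('pics/s6.png',cv2.cvtColor(np.hstack([crop(s,140,290,200,330),crop(c,150,300,190,315)]),cv2.COLOR_RGB2BGR))
E
```

```text
10.1 [530.32093379 -22.20357651 271.52615974] [ 0.79656711  0.00112679 -0.15237462] 12.515138268601179
[([286.1, 222.0], 40, [7, 7])] [([296.9, 184.9], 35, [7, 7]), ([200.2, 212.0], 40, [7, 7])]
```

View pics/s6.png

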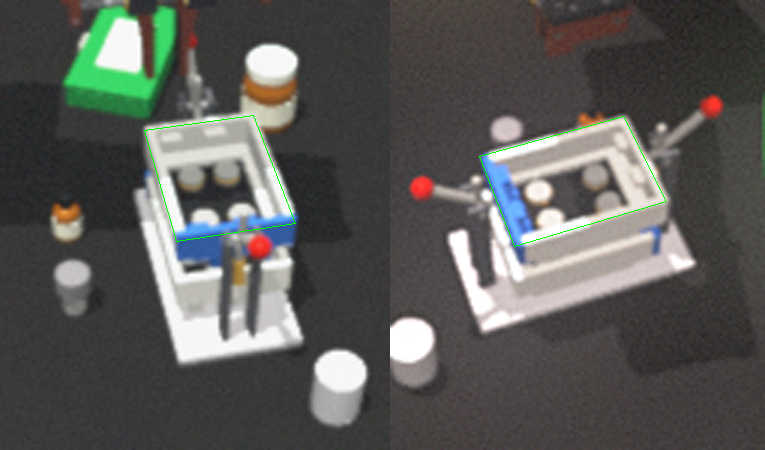

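Call:
move_arm([
  [13,-35,0,0,0,0,0],
  [26,-70,0,0,0,0,0],
  [40,-105,0,0,0,0,0],
  [53,-140,0,0,0,0,0],
  [66.5,-174,0,0,0,0,0],
])

```text
t: 10.52
ee_pos: [593.1, -197.7, 264.2]
orientation: [-3.138, -0.146, 0.0]
ft_force: [0.1, 0.2, 0.6]
width: 0.3
```

Call:
move_arm([
  [0,0,-5,0,0,0,0],
  [0,0,-35,0,0,0,0],
  [0,0,-70,0,0,0,0],
  [0,0,-90,0,0,0,0],
  [0,0,-90,0,0,0,0],
])

```text
t: 10.93
ee_pos: [589.4, -194.5, 169.2]
orientation: [-3.135, -0.146, 0.013]
ft_force: [-1.5, -0.1, -1.0]
width: 1.0
```

```bash
python3 - <<'E'
from dock import *
s=get_image('side');c=get_image('scene');o=get_obs()
print(o['t'],o['ee_pos'],o['ft_force'],o['width'],balls(s['color']),balls(c['color']))
print('scene tip',proj(c,o['ee_pos']),'side tip',proj(s,o['ee_pos']))
E
```

```text
11.0333 [ 592.47834498 -195.45369018  173.89738044] [ 1.01202944 -0.36566994  0.58848767] 0.5573312870623826 [([261.1, 153.1], 20, [6, 5])] [([296.6, 184.7], 39, [8, 7])]
scene tip [[187.12687476 218.01055569]] side tip [[289.51050995 236.38162361]]
```

Call:
move_arm([
  [-1,12,0,0,0,0,0],
  [-2,22,0,0,0,0,0],
  [-3,30,0,0,0,0,0],
  [-3.6,38,0,0,0,0,0],
  [-4.3,46,0,0,0,0,0],
])

```text
t: 11.45
ee_pos: [593.7, -154.2, 181.4]
orientation: [3.129, 0.144, 0.022]
ft_force: [-0.1, -2.9, 2.8]
width: 0.5
```

Call:
move_arm([
  [-0.6,6,0,0,0,0,0],
  [-1.1,12,0,0,0,0,0],
  [-1.7,18,0,0,0,0,0],
  [-2.2,24,0,0,0,0,0],
  [-2.2,24,0,0,0,0,0],
])

```text
t: 11.87
ee_pos: [585.9, -124.1, 173.8]
orientation: [-3.137, -0.148, 0.002]
ft_force: [0.1, -0.8, -0.3]
width: 0.4
```

```bash
python3 - <<'E'
from dock import *
s=get_image('side');c=get_image('scene');o=get_obs()
print(o['t'],o['ee_pos'],o['ft_force'],o['width'],balls(s['color']),balls(c['color']))
x=[576,-17,.0928]
for y,z in((-49,191),(-141,183),(-97,206)):print(y,proj(s,dock_pt(x,[0,y,z])),proj(c,dock_pt(x,[0,y,z])))
E
```

```text
11.9667 [ 586.17526544 -125.21763569  173.78572565] [-0.03502781  0.07007483  0.21099513] 0.285263924303144 [([261.6, 152.6], 30, [7, 6])] [([296.6, 184.8], 40, [8, 7]), ([233.4, 201.0], 14, [4, 5])]
-49 [[276.97418766 194.99460387]] [[233.20032612 201.26811806]]
-141 [[285.75820358 222.44495354]] [[200.64227176 212.17924385]]
-97 [[281.82826123 203.6244716 ]] [[215.83656552 202.59708697]]
```

Call:
move_arm([
  [0,-5,25,0,0,0,0],
  [0,-5,60,0,0,0,0],
  [0,-5,90,0,0,0,0],
  [-3,25,90,0,0,0,0],
  [-6,63,90,0,0,0,0],
])

```text
t: 12.38
ee_pos: [581.8, -64.5, 266.3]
orientation: [3.137, 0.14, 0.007]
ft_force: [0.4, 0.6, -0.6]
width: 0.4
```

Call:
move_arm([
  [-4,38,0,0,0,0,0],
  [-8,77,0,0,0,0,0],
  [-11,116,0,0,0,0,0],
  [-15,155,0,0,0,0,0],
  [-18,194,0,0,0,0,0],
])

```text
t: 12.8
ee_pos: [561.9, 132.6, 264.0]
orientation: [3.138, 0.145, -0.001]
ft_force: [-0.3, -0.0, -0.2]
width: 0.6
```

Call:
move_arm([
  [-3,31,0,0,0,0,0],
  [-3,31,-10,0,0,0,0],
  [-3,31,-40,0,0,0,0],
  [-3,31,-75,0,0,0,0],
  [-3,31,-90,0,0,0,0],
])

```text
t: 13.22
ee_pos: [557.3, 161.2, 170.1]
orientation: [3.137, 0.147, -0.008]
ft_force: [-1.3, -0.3, -0.2]
width: 0.4
```

```bash
python3 - <<'E'
from dock import *
s=get_image('side');c=get_image('scene');o=get_obs()
print(o['t'],o['ee_pos'],o['ft_force'],o['width'],balls(s['color']),balls(c['color']))
x=[576,-17,.0928]
for y,z in((-49,191),(49,191),(141,183)):print(y,proj(s,dock_pt(x,[0,y,z])),proj(c,dock_pt(x,[0,y,z])))
E
```

```text
13.3167 [557.07643059 160.87708655 170.56012059] [-0.48788134  1.01645588 -0.60900814] 0.51260825250098 [([261.5, 152.4], 32, [7, 6]), ([277.3, 194.9], 23, [6, 5])] [([296.4, 184.8], 37, [7, 7]), ([232.8, 201.3], 21, [5, 7])]
-49 [[276.97418766 194.99460387]] [[233.20032612 201.26811806]]
49 [[268.54733495 171.2739911 ]] [[266.8096483  191.91617644]]
141 [[261.47906776 153.6497468 ]] [[296.83293963 185.30696789]]
```

Call:
move_arm([
  [1,-12,0,0,0,0,0],
  [2,-22,0,0,0,0,0],
  [3,-30,0,0,0,0,0],
  [3.6,-38,0,0,0,0,0],
  [4.3,-46,0,0,0,0,0],
])

```text
t: 13.73
ee_pos: [568.1, 121.6, 181.4]
orientation: [-3.127, -0.143, -0.019]
ft_force: [-1.0, 7.6, 6.8]
width: 0.7
```

Call:
move_arm([
  [0.6,-6,0,0,0,0,0],
  [1.1,-12,0,0,0,0,0],
  [1.7,-18,0,0,0,0,0],
  [2.2,-24,0,0,0,0,0],
  [2.2,-24,0,0,0,0,0],
])

```text
t: 14.15
ee_pos: [566.0, 90.1, 174.2]
orientation: [3.138, 0.143, -0.0]
ft_force: [-0.1, 0.1, -0.2]
width: 0.5
```

```bash
python3 - <<'E'
from dock import *
s=get_image('side');c=get_image('scene');o=get_obs()
print(o['t'],o['ee_pos'],o['ft_force'],o['width'],balls(s['color']),balls(c['color']))
E
```

```text
14.25 [565.8164433   91.13102875 173.91681355] [0.26550157 0.39614498 0.61999314] 0.6806168895099002 [([268.2, 168.0], 39, [7, 7]), ([277.4, 195.0], 25, [6, 5])] [([267.0, 191.4], 28, [6, 6]), ([232.8, 201.4], 22, [5, 7])]
```

Call:
move_arm([
  [0,8,15,0,0,0,0],
  [-1,10,50,0,0,0,0],
  [-1,10,85,0,0,0,0],
  [-20,45,100,0,0,0,0],
  [-45,75,110,0,0,0,0],
])

```text
t: 14.67
ee_pos: [523.0, 167.4, 286.6]
orientation: [-3.137, -0.141, -0.007]
ft_force: [-0.3, 1.4, 0.2]
width: 0.3
```

Call:
move_arm([
  [-30,25,0,0,0,0,0],
  [-60,50,0,0,0,0,0],
  [-90,75,0,0,0,0,0],
  [-115,100,0,0,0,0,0],
  [-115,100,0,0,0,0,0],
])

```text
t: 15.08
ee_pos: [401.9, 269.8, 283.9]
orientation: [-3.137, -0.152, 0.003]
ft_force: [-0.2, 0.2, -0.8]
width: 0.4
```

```bash
python3 - <<'E'
from dock import *
s=get_image('side');c=get_image('scene');o=get_obs()
bs,bc=balls(s['color']),balls(c['color'])
print(o['t'],o['ee_pos'],o['ft_force'],bs,bc)
x=[576,-17,.0928]
for sg in(1,-1):
  for t in np.radians([-50,-5,0,20,30,35,40]):
    P=dock_pt(x,[0,sg*(91-65*np.sin(t)),141+65*np.cos(t)]);print(sg,round(np.degrees(t)),proj(s,P).round(1),proj(c,P).round(1))
def crop(p,r0,r1,c0,c1):
    return cv2.resize(p['color'][r0:r1,c0:c1],None,fx=3,fy=3,interpolation=cv2.INTER_CUBIC)
cv2.imwrite('pics/s7.png',cv2.cvtColor(np.hstack([crop(s,140,290,200,330),crop(c,150,300,190,315)]),cv2.COLOR_RGB2BGR))
for n,pp in (('scene',c),('side',s)):
  for l in ['reagent_bottle','petri_dish','slide_box','eyepiece','oil_bottle','objective_tin','stain_jar']:
    for m in mark_of(pp,l)[:1]:
        r,cc=m['location']; print(n,l,round(m['p'],2),np.round([cc,r]),np.round(atz(pp,(cc,r),0)[:2]))
E
```

```text
15.1833 [405.12018801 267.79486798 284.16163479] [-0.35220873  0.05172077  0.53054816] [([269.0, 170.2], 38, [7, 7]), ([277.4, 194.8], 25, [6, 6])] [([267.0, 191.4], 28, [6, 6]), ([232.8, 201.4], 22, [5, 7])]
1 -50 [[261.5 153.8]] [[296.8 185.4]]
1 -5 [[264.9 156.7]] [[283.1 184.1]]
1 0 [[265.4 157.9]] [[281.2 184.6]]
1 20 [[267.1 163.8]] [[273.6 187.5]]
1 30 [[267.8 167.4]] [[270.1 189.6]]
1 35 [[268.2 169.3]] [[268.4 190.7]]
1 40 [[268.5 171.3]] [[266.9 191.9]]
-1 -50 [[285.7 222.4]] [[200.7 212.2]]
-1 -5 [[281.8 203.6]] [[216.  202.6]]
-1 0 [[281.2 202. ]] [[218. 202.]]
-1 20 [[279.  197.1]] [[226.1 200.7]]
-1 30 [[278.  195.7]] [[229.8 200.8]]
-1 35 [[277.5 195.3]] [[231.5 201. ]]
-1 40 [[277.  195.1]] [[233.1 201.3]]
scene reagent_bottle 0.72 [270. 189.] [415.  95.]
scene petri_dish 0.46 [161. 212.] [ 420. -278.]
scene slide_box 0.61 [339. 198.] [511. 311.]
scene eyepiece 0.61 [230. 204.] [442. -51.]
scene oil_bottle 0.36 [259. 197.] [439.  49.]
scene objective_tin 0.83 [196. 273.] [ 665. -204.]
scene stain_jar 0.64 [326. 244.] [668. 204.]
side reagent_bottle 0.8 [293. 319.] [ 592. -320.]
side petri_dish 0.53 [222. 309.] [ 416. -272.]
side slide_box 0.92 [243. 166.] [521. 291.]
side eyepiece 0.75 [223. 238.] [429. -36.]
side oil_bottle 0.61 [222. 221.] [430.  34.]
side objective_tin 0.78 [310. 278.] [ 659. -204.]
side stain_jar 0.82 [288. 176.] [674. 223.]
```

View pics/s7.png

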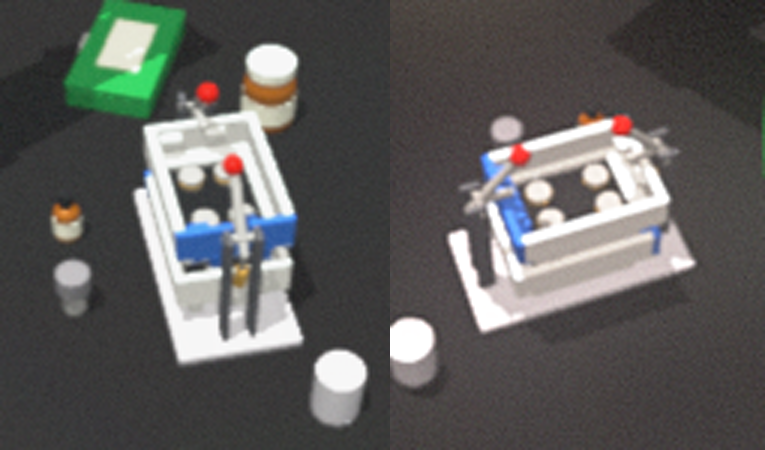

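```bash
python3 -c "
from workcell import *
print(close_job())"
```

```text
the job is handed in; nothing more can be done
None
```

The loose tote is packed on the carrier with both latches closed, and I handed the job in at about 15.2 s of the 51 s allowed. I gripped the tote by the long wall on the petri-dish side, turned it so its blue end sits over the lower tote's white end, and lowered it until it touched lightly (about 6 N). After releasing it, I pushed the right latch and then the left over with the closed fingertips.

**Tote:** its rim matched the expected outline at z 134 in both the scene and side images, so it stands level on the ledges.

**Latches:** both red balls sit within about 1 pixel of their predicted closed positions in both views. In the side view the left ball read about 3 pixels off straight after the push and had settled after the arm retreated.

**Bystanders:** they look unmoved in the images that show them. The networks' positions agree with the start except for a few readings. The scene network placed the reagent bottle on the oil bottle, but the side view has it in its original place. The slide box read about 18 mm off in the side view but about 15 mm off in the opposite direction in the scene view, so I put that down to noise. The stain jar's side reading was a bad match at the start, so only its scene reading (within 5 mm) compares.

**Dock position:** the wrist camera put the carrier 2–4 mm further in x than the fixed cameras did. I aimed between the two, within the 4 mm of play.

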